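Hold a bracket against the sprung stop of a pressing jig

TASK

Pick up the blue bracket, stand it on the bed of the green jig and press its flat face squarely, edge to edge, against the orange sprung pad until the black pointer is in the green zone, never running it into the red. Hold that push steady for two seconds and finish the program while still holding it there, so the mechanic can fasten it. Leave the rusty bracket and everything else on the bench where it is.

Things in the scene. Friction and masses are not known exactly. Their poses are not given: they have to be found in the camera images.
- bracket: Blue cast bracket, T-shaped from above, standing, about 0.35 kg. Flange 8 mm thick (x), 90 wide (y), 60 high; behind it a rib 16 mm thick (y), 50 high, back to x = -70 mm. Origin: on the underside at the middle of the flange's flat front face (the face to press on the pad); all solid is at x <= 0. x points out of that face, away from the rib; z up.
- bracket_grip (a point): Grip point on the blue bracket's rib: 42 mm behind the flat front face (x = -42 mm), mid-thickness, 38 mm above the bracket's underside (rib top is at 50 mm); pinch the 16 mm rib across y from above.
- jig: Green jig bolted to the bench. Bed 210 x 150 mm (x -110 to 100, y +-75 mm), top 20 mm above the bench, flat and empty before the pad. Origin: on the bench under the middle of the resting pad's face. x is the pressing direction, from the bed's open front into the pad; z up. Scale rail at y 58 to 74, x -6 to 40 mm, 62 high with pointer; rear block from x = 75 mm; nothing over 77 mm tall.
- pad: Orange sprung pad on the jig, 10 mm thick, 90 mm wide (y, as wide as the bracket's flange: their edges line up), from 22 to 77 mm above the bench, flat face looking to -x; slides only along the jig's x. Origin: in the plane of its face, mid-width, at bench height; axes as the jig's.
- gauge (a joint): How far the orange pad is pushed in along the jig's x (m): 0 at rest, 0.034 at its stop. Spring 600 N/m from zero (0.016 is about 10 N). A black pointer level with the pad's face shows it on the scale rail: white 0 to 0.010, GREEN 0.010 to 0.022 (6 to 13 N), white to 0.028, RED beyond. Let go, it pushes the bracket back out.
- spare: Bystander, leave it. Rusty brown bracket of the same shape and size as the blue one, same origin and axes.
- gear: Bystander, leave it. Dark steel gear wheel lying flat, 136 mm across, 26 mm high at the hub; origin under its centre.
- oil: Bystander, leave it. Yellow plastic bottle, 68 mm across, 180 mm high; origin under its centre.
- hammer: Bystander, leave it. Hammer lying down, about 300 mm long along its x.
- screwdriver: Bystander, leave it. Screwdriver with a yellow handle, lying along its x.
- wrench: Bystander, leave it. Steel wrench lying along its x.
- tin: Bystander, leave it. Small red tin cup, 80 mm across, 70 mm high; origin under its centre.
- bearing: Bystander, leave it. Steel bearing ring, 52 mm across, 16 mm high; origin under its centre.
Not all that is in view belongs to the job. Several things look just like the bracket: the one meant starts farthest to the robot's left.

How it is judged (in metres and radians):
On the way:
1. the blue bracket, standing on the bed, is pressed squarely on the pad with the pointer in the green, steadily for two seconds (value of joint gauge between 0.009 and 0.023 m and contact force between bracket and pad between 4.5 and 15.5 N and contact force between the fingers and bracket above 2 N and y of bracket in the frame of jig between -0.009 and 0.009 m and z of bracket in the frame of jig between 0.014 and 0.026 m and x of bracket in the frame of pad between -0.005 and 0.003 m and angle between bracket's own z axis and vertical below 0.12 rad and angle between the x axis of bracket and the x axis of jig, either way round below 0.12 rad and linear speed of bracket below 0.01 m/s and velocity of joint gauge between -0.01 and 0.01 m/s), for 2 s.
At the end, for the whole second after the job is handed in: Robot still pushing the blue bracket (over 2 N): pad in 9 to 23 mm, force on it 4.5 to 15.5 N, bracket square and upright within 0.12 rad, face on the pad (5 mm), underside within 6 mm of bed top, centred within 9 mm, all at rest (under 10 mm/s); every bystander within 30 mm of its start (all of step 1 and distance of each of spare, gear, oil, hammer, screwdriver, wrench, tin, bearing from where it was at the start of the episode below 0.03 m); the arm keeps its last pose, push and grip.
It fails at once if the pointer is run into the red (pad pushed in more than 29 mm) (value of joint gauge above 0.029 m).
It fails at once if the rusty bracket or another bystander is shoved more than 30 mm (distance of any of spare, gear, oil, hammer, screwdriver, wrench, tin, bearing from where it was at the start of the episode above 0.03 m).
It also fails if it takes over 48 s, if anything falls off the work surface, if the arm or the gripper's body presses on something with over 40 N, if the wrist force passes 120 N, or if a joint passes its speed limit or range.

ROBOT

A 7-joint arm with a two-finger parallel gripper is mounted at the origin on the work surface. World frame = base frame: x ahead of the robot, y to its left, z up, the work surface at z = 0. Lengths are in mm, angles in rad, forces in N, time in s.
With the tool pointing down it reaches from about 400 to 925 mm from the base axis. Payload 5.6 kg.
Tool frame: the origin (TCP) lies at the very end of the fingers, on their centre line; the grasp point (between the pads) lies r.grip_depth behind it (r.grip_depth is the distance from the TCP to the grasp point, in mm); z points along the fingers, y is the line along which they close (so a half turn about z gives the same grasp; the last joint's range is limited). The gripper opens to 85 mm and grips with 20 to 120 N. Pads are 22 mm wide; open, the fingers measure 114 mm over their backs; the gripper's body (76 mm by 85 mm) begins 54 mm behind the grasp point. The pads swing forward as they close: fully open they stand 13 mm farther back than shut.
Start: joints at [-1.357, 0.468, -0.012, 1.603, 0.006, 1.071, -0.056], TCP at [165.132, 628.681, 231.29] pointing down, gripper open.
Joint ranges: [-2.53, 2.53], [-0.31, 2.02], [-1.57, 1.55], [0.28, 2.44], [-1.29, 4.43], [0.15, 1.84], [-2.92, 2.92]. Speed limits (rad/s): [2.57, 2.57, 3.14, 3.14, 3.14, 3.14, 3.14].

INTERFACE

Orientations are given as [roll, pitch, yaw] about the fixed x, y, z axes, in that order (R = Rz(yaw) Ry(pitch) Rx(roll)).
In Python, from rig import r gives the robot as it stands.
- The arm moves only by the tool step_arm, never from a script. Its argument "series" is a list of rows, each a list of 3 entries, a list of its own where there are three numbers: the turn, a rotation vector about the tool's x, y, z in units of 8 degrees (1.0 is 8 degrees), then the shift along the tool's x, y, z in units of 40 mm (1.0 is 40 mm), then the opening, from 0 (shut) to 1 (fully open). In form: [[[ax, ay, az], [dx, dy, dz], gripper], ...]. A call has 1 to 8 rows; each row shifts and turns the commanded pose from where the row before left it, along the tool's axes as they then stand; what a row does not reach is not made up. A row lasts 1/10 s, in which the tool goes at most 50 mm and 8.59 degrees, less where a joint would pass 70% of its speed; a pose out of reach is approached as far as the arm can. A call is refused whole if a number of a shift passes 1 or a number of a turn 1, either way. A call with a gripper value outside its range is refused whole. The fingers move at their own pace and stop on an object; the grip force is fixed at half the most. Time passes only in rows, so rows that do not move let the fingers close. It gives the time, the measured TCP pose, the force, the opening and the grip force at its end, in the units of the state.
- r.get_obs(): the state, without advancing time (a new reading comes with each control period).
- r.capture(name): name is "scene" or "top" or "wrist"; returns a dict with "color" (400x640x3 uint8, red, green, blue), "fx", "fy", "cx", "cy" (pixels), "T" (4x4, takes a point from camera to world coordinates). Camera axes: x right, y down, z forward; pixel columns grow to the right and rows downward; lengths in mm; the calibration is good to about 2 mm. A picture is of the moment at which its call begins. There is no depth.
- r.hand_in(): hands the job in; it is judged then, once.
The state is a dict: "time_s": time; "joint_positions": joint angles; "dq": joint speeds; "tau": joint torques, N m; "position": TCP position; "orientation": TCP orientation; "ft_force": force on the tool from outside, world axes, zero at the start; "moment": the same for the moment, N m; "opening": finger opening in mm; "finger_force": force on a finger pad.
Only numpy, scipy, OpenCV 4.12 (cv2) and the standard library are available. Lean on these libraries where they do the work, as an engineer would, in place of code of your own. Each camera call takes 0.05 s, during which the arm holds its last target. There are 200 camera calls.

## Working session

There is one attempt and no reset: what is moved stays moved. The work goes in short steps, Python scripts to look and compute and a tool call to move; the robot and the scene stay as the last step left them, time stands still between calls to the robot, and variables do not carry over. Pictures are saved under pics/ and viewed, at most 10 in all, crops included, and the job is handed in when it is done.

Besides the shell and the picture viewer there is one more tool, called by a JSON object that holds its "name" and its "arguments", one argument or row to a line. step_arm: Moves the arm, as the interface text tells. Its arguments: {"type":"object","properties":{"series":{"type":"array","items":{"type":"array"}}},"required":["series"]}

```bash
mkdir -p pics; ls
python3 - <<'E'
from rig import r
import cv2,pickle
d={}
for n in ("scene","top"):
    c=r.capture(n); d[n]=c
    cv2.imwrite(f"pics/{n}0.png",cv2.resize(c["color"][:,:,::-1],(800,500),interpolation=cv2.INTER_CUBIC))
    print(n,c["fx"],c["cx"],c["cy"],c["T"].round(3).tolist())
pickle.dump(d,open("c0.pkl","wb"))
print(r.get_obs(),r.grip_depth)
E
```

```text
pics
scene 403.6775321877596 318.7496107108238 195.11191679533485 [[0.28, 0.702, -0.655, 1253.523], [0.96, -0.215, 0.18, -156.339], [-0.014, -0.679, -0.734, 907.368], [0.0, 0.0, 0.0, 1.0]]
top 451.0989279349315 323.9689832026121 194.3404757199739 [[-0.021, -0.995, 0.099, 370.801], [-1.0, 0.02, -0.008, 47.594], [0.006, -0.099, -0.995, 1647.067], [0.0, 0.0, 0.0, 1.0]]
{'time_s': 0.1, 'joint_positions': array([-1.35702815,  0.46827504, -0.0115753 ,  1.60353283,  0.00601703,
        1.07139602, -0.05634036]), 'dq': array([-3.55376600e-04, -1.50265349e-03, -1.80725791e-05, -1.32935521e-03,
        1.09852295e-03,  1.88039408e-03,  1.47361776e-03]), 'tau': array([ 1.16736424e-03, -5.33518374e+01,  2.14179471e-02, -2.51963335e+01,
        1.15086848e-02,  4.36439455e-03,  5.61132282e-06]), 'position': array([165.02922612, 628.18586826, 230.44216582]), 'orientation': array([-3.14002137e+00,  1.41926383e-04,  2.88470339e+00]), 'ft_force': array([ 0.21336408,  0.4245071 , -0.74099716]), 'moment': array([ 0.01019655,  0.00797112, -0.02061513]), 'finger_force': 0.0, 'opening': 85.48100651812278} 18.700000000000003
```

View pics/top0.png

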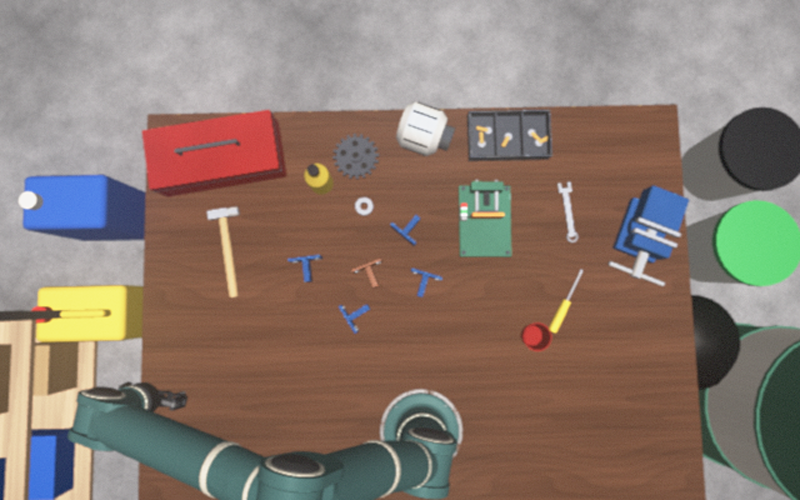

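View pics/scene0.png

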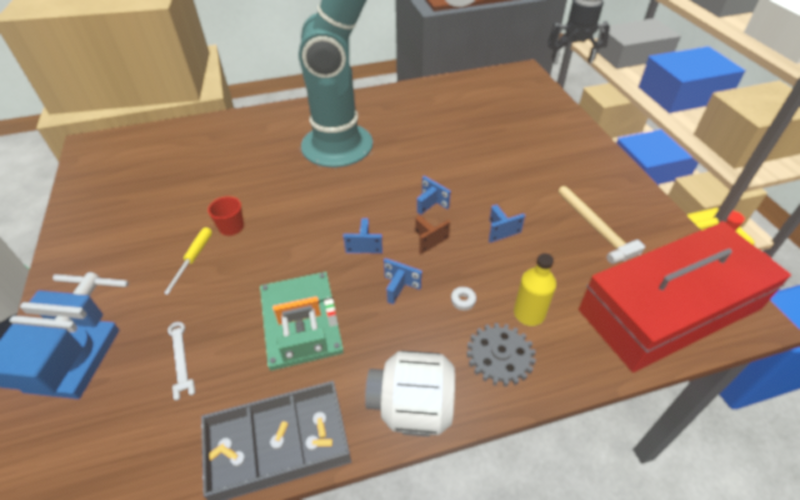

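Top picture: the blue brackets are at (304,265), (353,317), (425,280) and (408,229), with the rusty one at (368,270). Image left is +y, the robot's left, so (304,265) fits "farthest left". The jig is at (485,218), with its pad at row ~214. I'll confirm in enlarged crops.

Run:
```python
import cv2,pickle,numpy as np
d=pickle.load(open("c0.pkl","rb"))
t=d["top"]["color"][:,:,::-1]; s=d["scene"]["color"][:,:,::-1]
def crop(im,x,y,w,h,k): return cv2.resize(im[y:y+h,x:x+w],None,fx=k,fy=k,interpolation=cv2.INTER_CUBIC)
# top: target 225..275,195..235 ; jig 360..415,140..210
a=crop(t,222,195,50,37,8); b=crop(t,360,140,50,70,8)
c=crop(s,380,155,50,42,8)
im=np.zeros((600,800,3),np.uint8)
im[:296,:400]=a; im[:560,400:]=b; im[300:600,:400]=c[:300]
cv2.imwrite("pics/crop1.png",im)
```

```text
(no output)
```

View pics/crop1.png

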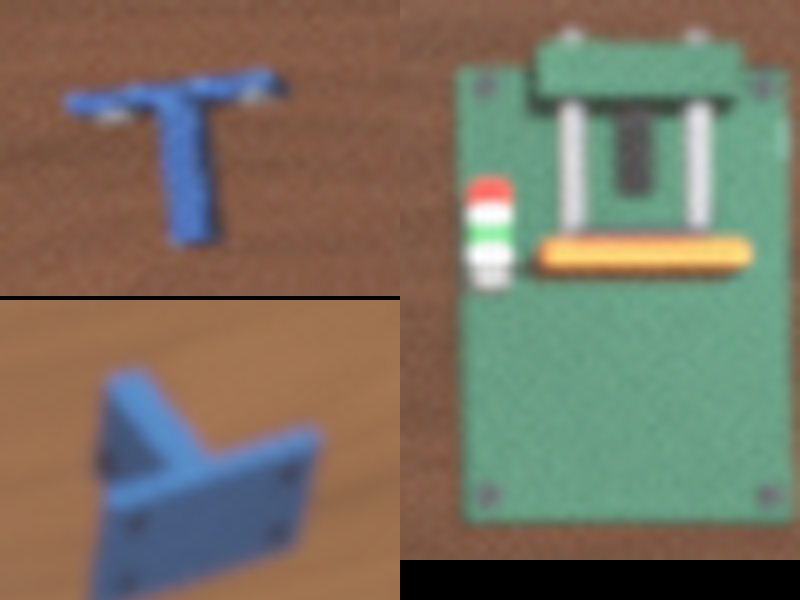

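The leftmost blue bracket is confirmed: in the crop its flange top runs (65,95) to (275,72), its rib ends near (192,242), and its flat face looks away from the robot. On the jig, the pad face edge is at row ~266, columns 540–752, and the bed corners are at (457,68), (790,66), (465,522) and (795,520). Next: poses from these pixels.

```bash
cat > h.py <<'E'
import numpy as np
from scipy.optimize import least_squares
def ray(c,u,v,z):
    d=c["T"][:3,:3]@[(u-c["cx"])/c["fx"],(v-c["cy"])/c["fy"],1]; o=c["T"][:3,3]
    return (o+d*(z-o[2])/d[2])[:2]
def fit(W,M):
    "W world pts, M model pts -> x,y,yaw"
    W,M=np.array(W),np.array(M,float)
    def f(p):
        c,s=np.cos(p[2]),np.sin(p[2]); return (p[:2]+M@np.array([[c,s],[-s,c]])-W).ravel()
    q=least_squares(f,[*W.mean(0),0]); return q.x,q.fun.reshape(-1,2)
E
python3 - <<'E'
import pickle,numpy as np
from h import *
np.set_printoptions(precision=3,suppress=True)
c=pickle.load(open("c0.pkl","rb"))["top"]
px=lambda u,v,x0,y0:((u+.5)/8-.5+x0,(v+.5)/8-.5+y0)
A=lambda u,v,z:ray(c,*px(u,v,222,195),z)
B=lambda u,v,z:ray(c,*px(u-400,v,360,140),z)
print(*fit([A(65,94,60),A(276,70,60),A(65,114,60),A(278,90,60),A(172,244,50),A(212,241,50)],[(0,45),(0,-45),(-8,45),(-8,-45),(-70,8),(-70,-8)]))
print(*fit([B(457,68,20),B(790,66,20),B(464,522,20),B(796,520,20)],[(100,75),(100,-75),(-110,75),(-110,-75)]))
print(*fit([B(538,267,77),B(753,265,77),B(538,236,77),B(753,235,77)],[(0,45),(0,-45),(10,45),(10,-45)]))
E
```

```text
[497.154 320.544   0.099] [[-0.656 -1.707]
 [-0.438  1.579]
 [ 0.204 -2.502]
 [ 0.455  1.613]
 [-0.097 -0.347]
 [ 0.533  1.365]]
[ 599.743 -200.566   -0.019] [[ 1.061 -1.149]
 [ 0.358  1.611]
 [-0.408 -0.426]
 [-1.012 -0.035]]
[ 600.289 -200.619   -0.014] [[ 1.869 -2.503]
 [ 1.679  2.154]
 [-1.899 -2.186]
 [-1.649  2.535]]
```

{"name": "step_arm", "arguments": {
  "series": [
    [[0,0,-0.85],[0,0,0],1],
    [[0,0,-0.85],[0,0,0],1],
    [[0,0,-0.85],[0,0,0],1],
    [[0,0,0],[-0.54,-0.71,0],1],
    [[0,0,0],[-0.54,-0.71,0],1],
    [[0,0,0],[-0.54,-0.71,0],1],
    [[0,0,0],[-0.54,-0.71,0],1],
    [[0,0,0],[-0.54,-0.71,0],1]
  ]
}}

```text
time_s: 0.9
position: [287.4, 496.7, 230.9]
orientation: [-3.141, -0.0, -3.042]
ft_force: [0.5, 0.2, -0.0]
opening: 85.4
finger_force: 0.0
```

{"name": "step_arm", "arguments": {
  "series": [
    [[0,0,0],[-0.54,-0.71,0],1],
    [[0,0,0],[-0.54,-0.71,0],1],
    [[0,0,0],[-0.54,-0.71,0],1],
    [[0,0,0],[-0.54,-0.71,0],1],
    [[0,0,0],[-0.54,-0.71,0],1],
    [[0,0,0],[-0.54,-0.71,0],1],
    [[0,0,0],[-0.51,-0.67,0],1],
    [[0,0,0],[0,0,0],1]
  ]
}}

```text
time_s: 1.7
position: [459.0, 311.7, 231.0]
orientation: [-3.139, 0.001, -3.051]
ft_force: [0.0, -0.1, 0.5]
opening: 85.3
finger_force: 0.0
```

Run:
```python
from rig import r
import cv2,pickle
c=r.capture("wrist"); pickle.dump(c,open("w1.pkl","wb"))
cv2.imwrite("pics/w1.png",cv2.resize(c["color"][:,:,::-1],(800,500),interpolation=cv2.INTER_CUBIC))
o=r.get_obs(); print(o["time_s"],o["position"],o["orientation"],o["ft_force"])
```

```text
1.75 [456.98224714 314.26535542 230.97596027] [-3.14054399e+00 -5.65775408e-05 -3.04751931e+00] [-0.26324321  0.10591273 -0.06080036]
```

View pics/w1.png

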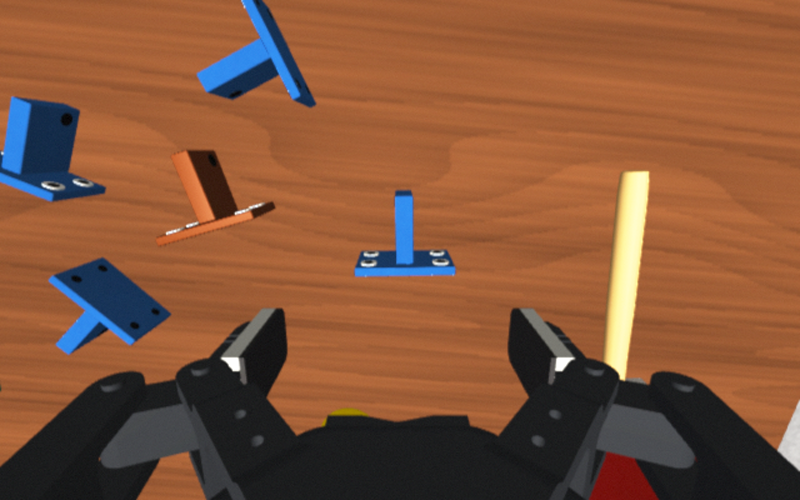

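The wrist view shows the bracket centred: flange top from (354,276) to (456,275), rib top from rear (403,191) to flange (405,264). I'll refine its pose from these.

Run:
```python
import pickle,numpy as np
from h import *
np.set_printoptions(precision=3,suppress=True)
c=pickle.load(open("w1.pkl","rb"))
A=lambda u,v,z:ray(c,(u+.5)/1.25-.5,(v+.5)/1.25-.5,z)
pts=[A(354,276.5,60),A(456,275.5,60),A(395,191,50),A(412,191,50)]
# image right = +y?
s=np.sign(pts[1][1]-pts[0][1])
p,e=fit(pts,[(0,-45*s),(0,45*s),(-70,-8*s),(-70,8*s)])
print(p,e, p[:2]-42*np.array([np.cos(p[2]),np.sin(p[2])]))
```

```text
[497.967 321.076   0.107] [[-1.746 -0.037]
 [-2.1   -0.676]
 [ 2.111 -0.305]
 [ 1.735  1.018]] [456.209 316.575]
```

{"name": "step_arm", "arguments": {
  "series": [
    [[0,0,-0.06],[0,0,0],1],
    [[0,0,0],[0.02,0.05,0.9],1],
    [[0,0,0],[0,0,0.9],1],
    [[0,0,0],[0,0,0.9],1],
    [[0,0,0],[0,0,0.9],1],
    [[0,0,0],[0,0,0.8],1],
    [[0,0,0],[0,0,0.6],1],
    [[0,0,0],[0,0,0.28],1]
  ]
}}

```text
time_s: 2.55
position: [451.8, 319.2, 17.7]
orientation: [-3.14, -0.004, -3.031]
ft_force: [-0.5, 0.3, 0.3]
opening: 85.2
finger_force: 0.0
```

{"name": "step_arm", "arguments": {
  "series": [
    [[0,0,0],[0,0,0],1],
    [[0,0,0],[0,0,0],0.6],
    [[0,0,0],[0,0,0],0.3],
    [[0,0,0],[0,0,0],0.2],
    [[0,0,0],[0,0,0],0],
    [[0,0,0],[0,0,0],0],
    [[0,0,0],[0,0,0],0],
    [[0,0,0],[0,0,0],0]
  ]
}}

```text
time_s: 3.35
position: [454.9, 318.6, 20.9]
orientation: [3.141, 0.001, -3.034]
ft_force: [-0.6, -2.3, 5.3]
opening: 15.1
finger_force: 60.0
```

{"name": "step_arm", "arguments": {
  "series": [
    [[0,0,0],[0,0,-0.3],0],
    [[0,0,0],[0,0,-0.6],0],
    [[0,0,0],[0,0,-0.8],0],
    [[0,0,0],[0,0,-0.8],0],
    [[0,0,0],[0,0,-0.6],0],
    [[0,0,0],[0,0,-0.4],0],
    [[0,0,0],[0,0,0],0],
    [[0,0,0],[0,0,0],0]
  ]
}}

```text
time_s: 4.15
position: [453.9, 318.2, 159.8]
orientation: [-3.141, -0.001, -3.034]
ft_force: [-0.3, 0.0, -4.0]
opening: 15.1
finger_force: 58.9
```

Run:
```python
from rig import r
import cv2,pickle
c=r.capture("wrist"); pickle.dump(c,open("w2.pkl","wb"))
cv2.imwrite("pics/w2.png",cv2.resize(c["color"][150:350,120:520,::-1],None,fx=2,fy=2,interpolation=cv2.INTER_CUBIC))
o=r.get_obs(); print(o["time_s"],o["position"],o["orientation"],o["ft_force"],o["opening"],o["finger_force"])
```

```text
4.2 [453.55649656 317.9976017  159.0876269 ] [-3.14051485e+00 -1.82639238e-03 -3.03396974e+00] [ 0.30478087  0.37590615 -3.45207513] 15.0262027162827 58.912678956985474
```

View pics/w2.png

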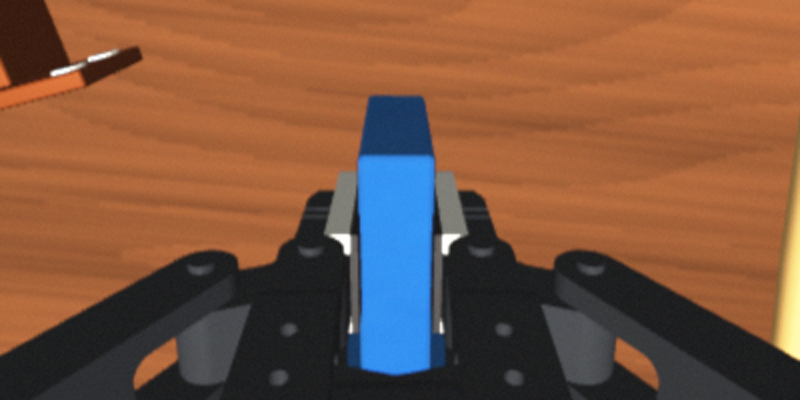

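The bracket is held upright; its rib rear top edge runs (360,154) to (434,154) and the bottom edge (370,97) to (424,97) in the crop. Now the in-hand offset and the jig target.

Run:
```python
import pickle,numpy as np
from h import *
np.set_printoptions(precision=2,suppress=True)
c=pickle.load(open("w2.pkl","rb"))
p=np.array([453.56,318.0]); yw=np.pi-3.034; ex=np.array([np.cos(yw),np.sin(yw)]); ey=np.array([-ex[1],ex[0]])
for pts,z in (([(360,154),(434,154)],188.2),([(370,97),(424,97)],138.2)):
    for u,v in pts:
        w=ray(c,(u+.5)/2-.5+120,(v+.5)/2-.5+150,z)-p; print(w@ex,w@ey)
# jig target: bracket frame pts relative tcp assume origin at +42-ish along ex
```

```text
-24.796036623048963 -7.321859769916169
-24.80850463145456 7.661041204653771
-23.553439311849697 -7.463331224244141
-23.56401698397707 7.8755819667234395
```

{"name": "step_arm", "arguments": {
  "series": [
    [[0,0,0.885],[0,0,0],0],
    [[0,0,0],[-0.15,-0.4,0],0],
    [[0,0,0],[-0.15,-0.8,0],0],
    [[0,0,0],[-0.15,-1,0],0],
    [[0,0,0],[-0.15,-1,0],0],
    [[0,0,0],[-0.15,-1,0],0],
    [[0,0,0],[-0.15,-1,0],0],
    [[0,0,0],[-0.15,-1,0],0]
  ]
}}

```text
time_s: 5.0
position: [491.4, 68.2, 158.7]
orientation: [-3.141, -0.003, 3.126]
ft_force: [0.7, 0.3, -3.9]
opening: 15.1
finger_force: 58.9
```

{"name": "step_arm", "arguments": {
  "series": [
    [[0,0,0],[-0.14,-1,0],0],
    [[0,0,0],[-0.14,-1,0],0],
    [[0,0,0],[-0.14,-1,0],0],
    [[0,0,0],[-0.14,-1,0],0],
    [[0,0,0],[-0.14,-1,0],0],
    [[0,0,0],[-0.14,-0.9,0],0],
    [[0,0,0],[0,-0.6,0],0],
    [[0,0,0],[0,-0.2,0],0]
  ]
}}

```text
time_s: 5.8
position: [520.1, -202.0, 158.5]
orientation: [-3.14, -0.003, 3.121]
ft_force: [-0.2, -0.4, -3.7]
opening: 15.1
finger_force: 59.0
```

{"name": "step_arm", "arguments": {
  "series": [
    [[0,0,0],[0,0,0],0],
    [[0,0,0],[0,0,0],0],
    [[0,0,0],[0,0,0],0],
    [[0,0,0],[0,0,0],0]
  ]
}}

```text
time_s: 6.2
position: [522.0, -196.9, 160.0]
orientation: [3.141, -0.0, 3.128]
ft_force: [-0.6, 0.2, -4.5]
opening: 15.1
finger_force: 59.0
```

Run:
```python
from rig import r
import cv2,pickle
c=r.capture("top"); pickle.dump(c,open("t3.pkl","wb"))
a=cv2.resize(c["color"][140:215,360:460,::-1],None,fx=8,fy=8,interpolation=cv2.INTER_CUBIC)
cv2.imwrite("pics/t3.png",a)
o=r.get_obs(); print(o["time_s"],o["position"],o["orientation"],o["ft_force"],o["opening"],o["finger_force"],o["joint_positions"])
```

```text
6.25 [ 522.00042422 -197.25605381  160.10641123] [3.14113016e+00 8.62535362e-05 3.12754136e+00] [ 0.44182733  0.20992025 -4.52949431] 15.120292220516989 58.96613538265228 [ 0.0859378   0.40243606  0.26923003  1.90801241 -0.13984573  0.84913019
  1.9840491 ]
```

View pics/t3.png

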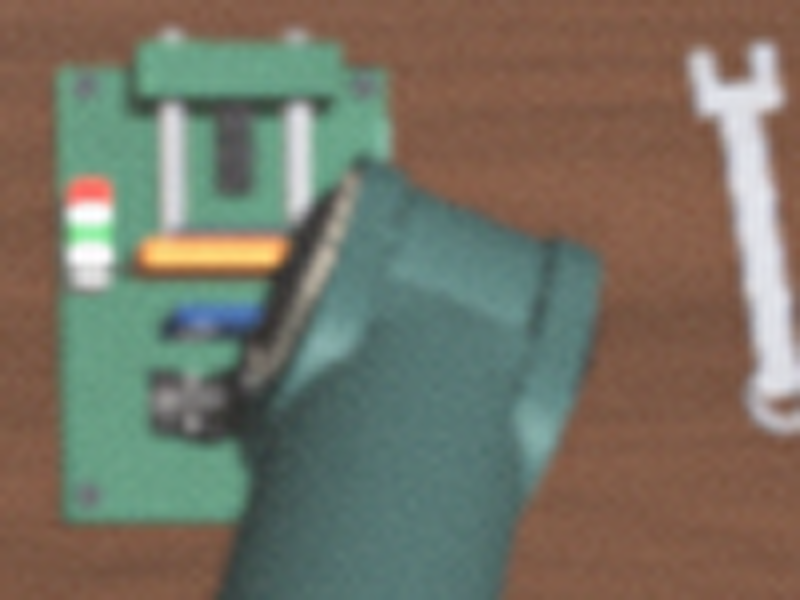

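{"name": "step_arm", "arguments": {
  "series": [
    [[0,0,0],[0,-0.05,0.3],0],
    [[0,0,0],[0,0,0.5],0],
    [[0,0,0],[0,0,0.6],0],
    [[0,0,0],[0,0,0.6],0],
    [[0,0,0],[0,0,0.5],0],
    [[0,0,0],[0,0,0.3],0],
    [[0,0,0],[0,0,0.1],0],
    [[0,0,0],[0,0,0],0]
  ]
}}

```text
time_s: 7.05
position: [521.6, -200.6, 43.7]
orientation: [3.142, -0.001, 3.126]
ft_force: [1.6, -0.0, -3.5]
opening: 15.1
finger_force: 59.0
```

{"name": "step_arm", "arguments": {
  "series": [
    [[0,0,0],[0,0,0],0],
    [[0,0,0],[0,0,0.02],0],
    [[0,0,0],[0,0,0],0],
    [[0,0,0],[0,0,0],0]
  ]
}}

```text
time_s: 7.45
position: [522.0, -200.6, 43.8]
orientation: [-3.141, 0.001, 3.126]
ft_force: [0.5, 1.0, -4.5]
opening: 15.0
finger_force: 59.0
```

Run:
```python
from rig import r
import cv2,pickle
c=r.capture("scene"); pickle.dump(c,open("s4.pkl","wb"))
a=cv2.resize(c["color"][190:300,190:320,::-1],None,fx=5.4,fy=5.4,interpolation=cv2.INTER_CUBIC)
cv2.imwrite("pics/s4.png",a)
o=r.get_obs(); print(o["time_s"],o["position"],o["orientation"],o["ft_force"])
```

```text
7.5 [ 521.97380168 -200.57139461   43.69202502] [-3.14148880e+00  7.44221129e-04  3.12563490e+00] [-0.42984219 -0.00891326 -3.43598157]
```

View pics/s4.png

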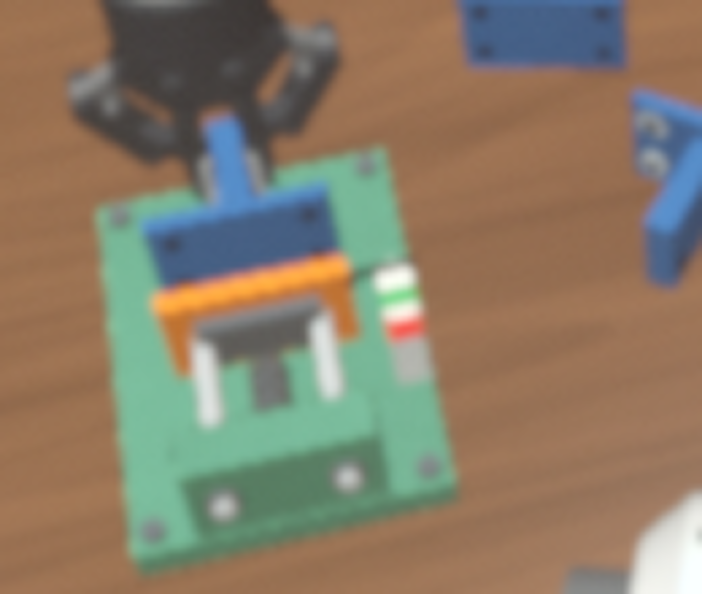

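The scene view shows the flange just above the bed and parallel to the pad: flange top from (145,226) to (328,187), pad top from (152,298) to (348,258), pointer at rest. Checking the lateral alignment.

Run:
```python
import pickle,numpy as np
from h import *
np.set_printoptions(precision=2,suppress=True)
c=pickle.load(open("s4.pkl","rb"))
A=lambda u,v,z:ray(c,(u+.5)/5.4-.5+190,(v+.5)/5.4-.5+190,z)
for n,pts in (("flange front top",[(148,232,82.5),(330,193,82.5)]),("pad top",[(152,299,77),(349,259,77),(156,315,77),(353,274,77)])):
    for q in pts:
        w=A(*q)-[600,-200.6]; a=-.016; print(n,w@[np.cos(a),np.sin(a)],w@[-np.sin(a),np.cos(a)])
```

```text
flange front top -32.58438676469413 -41.40969759217709
flange front top -32.19539211298252 45.974836255356436
pad top 3.158667823753146 -44.143473612116615
pad top 5.4655077192870545 48.460888245089144
pad top 12.871463727504553 -43.25972713785185
pad top 14.719707023656524 48.87624558401473
```

{"name": "step_arm", "arguments": {
  "series": [
    [[0,0,0],[0,0,0.04],0],
    [[0,0,0],[0,0,0.02],0],
    [[0,0,0],[0,0,0],0],
    [[0,0,0],[0,0,0],0]
  ]
}}

```text
time_s: 7.9
position: [521.7, -200.5, 41.0]
orientation: [3.141, 0.0, 3.126]
ft_force: [-0.7, 0.5, -0.3]
opening: 14.8
finger_force: 59.5
```

{"name": "step_arm", "arguments": {
  "series": [
    [[0,0,0],[-0.2,0,0],0],
    [[0,0,0],[-0.2,0,0],0],
    [[0,0,0],[-0.2,0,0],0],
    [[0,0,0],[0,0,0],0],
    [[0,0,0],[0,0,0],0]
  ]
}}

```text
time_s: 8.4
position: [546.8, -200.8, 41.0]
orientation: [-3.141, 0.002, 3.126]
ft_force: [1.4, 1.4, 1.0]
opening: 15.3
finger_force: 59.7
```

{"name": "step_arm", "arguments": {
  "series": [
    [[0,0,0],[-0.1,0,0],0],
    [[0,0,0],[-0.1,0,0],0],
    [[0,0,0],[0,0,0],0],
    [[0,0,0],[0,0,0],0]
  ]
}}

```text
time_s: 8.8
position: [554.4, -201.2, 41.0]
orientation: [-3.141, 0.001, 3.126]
ft_force: [0.0, -0.4, -1.6]
opening: 15.3
finger_force: 59.6
```

{"name": "step_arm", "arguments": {
  "series": [
    [[0,0,0],[-0.1,0,0],0],
    [[0,0,0],[-0.1,0,0],0],
    [[0,0,0],[0,0,0],0],
    [[0,0,0],[0,0,0],0]
  ]
}}

```text
time_s: 9.2
position: [560.6, -201.3, 40.9]
orientation: [3.141, -0.002, 3.125]
ft_force: [-4.7, 0.6, 3.9]
opening: 14.9
finger_force: 60.2
```

{"name": "step_arm", "arguments": {
  "series": [
    [[0,0,0],[-0.08,0,0],0],
    [[0,0,0],[-0.08,0,0],0],
    [[0,0,0],[0,0,0],0],
    [[0,0,0],[0,0,0],0],
    [[0,0,0],[0,0,0],0]
  ]
}}

```text
time_s: 9.7
position: [565.5, -201.4, 41.0]
orientation: [3.14, -0.005, 3.124]
ft_force: [-8.4, 1.5, 8.4]
opening: 15.2
finger_force: 60.8
```

Run:
```python
from rig import r
import cv2,pickle
c=r.capture("scene"); pickle.dump(c,open("s5.pkl","wb"))
a=cv2.resize(c["color"][210:280,205:285,::-1],None,fx=8,fy=8,interpolation=cv2.INTER_CUBIC)
cv2.imwrite("pics/s5.png",a)
o=r.get_obs(); print(o["time_s"],o["position"],o["orientation"],o["ft_force"])
```

```text
9.75 [ 565.52946092 -201.4412631    40.9637763 ] [ 3.1403993  -0.00493837  3.12443764] [-9.43318216  1.52504271  7.33943804]
```

View pics/s5.png

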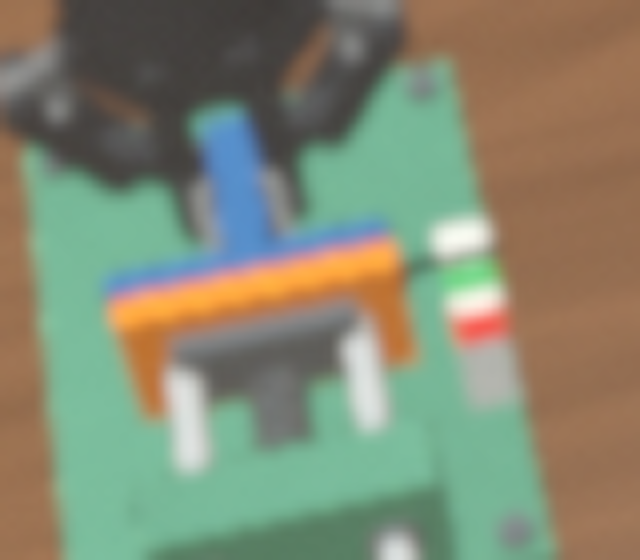

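Flange flush edge to edge on the pad, pointer at (430,262), at the white/green border (~10 mm). About 5–6 mm more reaches mid-green; I'll ease the downward load a little too.

{"name": "step_arm", "arguments": {
  "series": [
    [[0,0,0],[-0.05,0,-0.02],0],
    [[0,0,0],[-0.05,0,0],0],
    [[0,0,0],[-0.05,0,0],0],
    [[0,0,0],[0,0,0],0],
    [[0,0,0],[0,0,0],0],
    [[0,0,0],[0,0,0],0],
    [[0,0,0],[0,0,0],0],
    [[0,0,0],[0,0,0],0]
  ]
}}

```text
time_s: 10.55
position: [570.1, -201.5, 41.1]
orientation: [3.14, -0.008, 3.124]
ft_force: [-11.0, 0.8, 6.2]
opening: 15.3
finger_force: 60.6
```

Run:
```python
from rig import r
import cv2,pickle
c=r.capture("scene"); pickle.dump(c,open("s6.pkl","wb"))
a=cv2.resize(c["color"][210:280,205:285,::-1],None,fx=8,fy=8,interpolation=cv2.INTER_CUBIC)
cv2.imwrite("pics/s6.png",a)
o=r.get_obs(); print(o["time_s"],o["position"],o["orientation"],o["ft_force"])
```

```text
10.6 [ 570.10934519 -201.53726698   41.07510158] [ 3.13997943 -0.00773283  3.12416574] [-10.40223898   0.9805383    7.01700772]
```

View pics/s6.png

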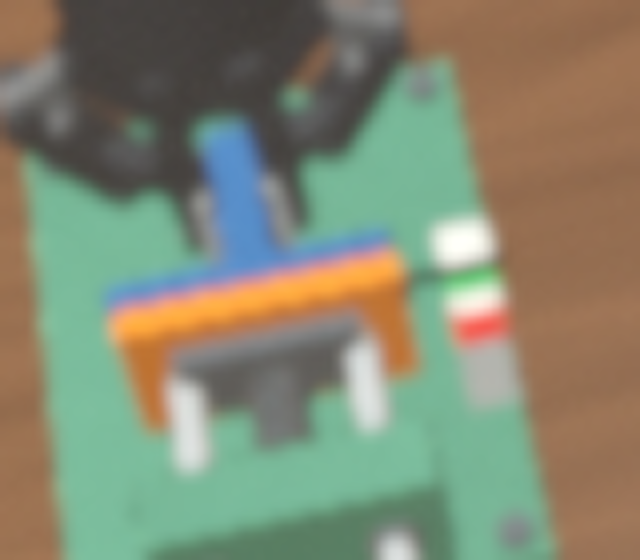

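The pointer crosses the green band near (465,271), about its middle, with the flange flush on the pad and ~10–11 N. Holding.

{"name": "step_arm", "arguments": {
  "series": [
    [[0,0,0],[0,0,0],0],
    [[0,0,0],[0,0,0],0],
    [[0,0,0],[0,0,0],0],
    [[0,0,0],[0,0,0],0],
    [[0,0,0],[0,0,0],0],
    [[0,0,0],[0,0,0],0],
    [[0,0,0],[0,0,0],0],
    [[0,0,0],[0,0,0],0]
  ]
}}

```text
time_s: 11.4
position: [570.1, -201.5, 41.1]
orientation: [3.14, -0.008, 3.124]
ft_force: [-11.7, 0.7, 7.2]
opening: 15.4
finger_force: 60.6
```

{"name": "step_arm", "arguments": {
  "series": [
    [[0,0,0],[0,0,0],0],
    [[0,0,0],[0,0,0],0],
    [[0,0,0],[0,0,0],0],
    [[0,0,0],[0,0,0],0],
    [[0,0,0],[0,0,0],0],
    [[0,0,0],[0,0,0],0],
    [[0,0,0],[0,0,0],0],
    [[0,0,0],[0,0,0],0]
  ]
}}

```text
time_s: 12.2
position: [570.1, -201.5, 41.1]
orientation: [3.14, -0.008, 3.124]
ft_force: [-10.8, 1.2, 7.3]
opening: 15.0
finger_force: 60.6
```

{"name": "step_arm", "arguments": {
  "series": [
    [[0,0,0],[0,0,0],0],
    [[0,0,0],[0,0,0],0],
    [[0,0,0],[0,0,0],0],
    [[0,0,0],[0,0,0],0],
    [[0,0,0],[0,0,0],0],
    [[0,0,0],[0,0,0],0],
    [[0,0,0],[0,0,0],0],
    [[0,0,0],[0,0,0],0]
  ]
}}

```text
time_s: 13.0
position: [570.1, -201.5, 41.1]
orientation: [3.14, -0.008, 3.124]
ft_force: [-11.4, 0.2, 7.2]
opening: 15.0
finger_force: 60.6
```

{"name": "step_arm", "arguments": {
  "series": [
    [[0,0,0],[0,0,0],0],
    [[0,0,0],[0,0,0],0],
    [[0,0,0],[0,0,0],0],
    [[0,0,0],[0,0,0],0]
  ]
}}

```text
time_s: 13.4
position: [570.1, -201.5, 41.1]
orientation: [3.14, -0.008, 3.124]
ft_force: [-10.8, 1.3, 7.1]
opening: 15.2
finger_force: 60.6
```

```bash
python3 -c "
from rig import r
o=r.get_obs(); print(o['time_s'],o['position'],o['ft_force'],o['finger_force']); print(r.hand_in())"
```

```text
13.4 [ 570.07945175 -201.52963337   41.08115787] [-10.79164858   1.30133122   7.10634455] 60.590972900390625
the job is handed in; nothing more can be done
None
```

The leftmost blue bracket stands on the jig bed, pressed flat on the pad with the pointer mid-green; I held it steady for 2.8 s at about 11 N on the wrist and handed the job in still holding (no verdict was returned).

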